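# Gauge the spare sleeve, then find the carousel cap's thread hand and hold the cap off

### The arm

A 6-joint arm with a two-finger parallel gripper is mounted at the origin on the work surface. World frame = base frame: x ahead of the robot, y to its left, z up, the work surface at z = 0. Lengths are in mm, angles in rad, forces in N, time in s.
With the tool pointing down it reaches from about 350 to 725 mm from the base axis. Payload 6 kg.
Tool frame: the origin (TCP) lies midway between the tips of the shut fingers; the grasp point (between the pads) lies robot.tcp_to_grasp behind it (robot.tcp_to_grasp is the distance from the TCP to the grasp point, in mm); z points along the fingers, y is the line along which they close (so a half turn about z gives the same grasp; the last joint's range is limited). The gripper opens to 85 mm and grips with 20 to 120 N. Pads are 22 mm wide; open, the fingers measure 114 mm over their backs; the gripper's body (76 mm by 85 mm) begins 54 mm behind the grasp point. The pads swing forward as they close: fully open they stand 13 mm farther back than shut.
Start: joints at [-0.8, 0.04, 0.085, 0, -1.615, -0.334], TCP at [253.831, -543.639, 231.261] pointing down, gripper open.
Joint ranges: [-2.56, 2.56], [-1.29, 2.01], [-1.08, 1.49], [-3.29, 1.98], [-2.81, -0.18], [-2.99, 2.99]. Speed limits (rad/s): [2.57, 2.57, 3.01, 3.14, 3.14, 3.14].

### API

Orientations are given as a rotation vector (axis times angle).
In Python, from cell import robot, imaging, finish_job gives the robot as it stands.
- The arm moves only by the shell command python3 -m jog 'ROWS'. ROWS is JSON, a list of rows, each a list of 7 numbers: the turn, a rotation vector about the tool's x, y, z in degrees, then the shift along the tool's x, y, z in mm, then the finger opening in mm, from 0 to 85.4. In form: [[rx, ry, rz, dx, dy, dz, jaw], ...]. A call has 1 to 5 rows; each row is the pose to reach, as a shift and turn from the pose commanded when the call began, along the tool's axes at that moment; what a row does not reach only later rows make up. A row lasts 1/12 s, in which the tool goes at most 41.7 mm and 7.16 degrees, less where a joint would pass 70% of its speed; a pose out of reach is approached as far as the arm can. A call with a gripper value outside its range is refused whole. The fingers move at their own pace and stop on an object; the grip force is fixed at half the most. Time passes only in rows, so rows that repeat a pose let the fingers close. It gives the time, the measured TCP pose, the force, the opening and the grip force at its end, in the units of the state.
- robot.get_state(): the state, without advancing time (a new reading comes with each control period).
- imaging.capture(name): name is "side" or "top" or "wrist"; returns the picture (384x512x3 uint8, blue, green, red); there is no depth.
- imaging.calibration(name): a dict with "fx", "fy", "cx", "cy" (pixels), "view" (4x4, takes a point from world to camera coordinates). Camera axes: x right, y up, looking along -z (the intrinsics and any distortion apply to the point x, -y, -z); pixel columns grow to the right and rows downward; lengths in mm; the calibration is good to about 2 mm. A picture is of the moment at which its call begins: read the wrist's pose just before it. calibration takes no time and is no camera call; for the wrist camera it gives the pose at the moment of the call.
- finish_job(): hands the job in; it is judged then, once.
The state is a dict: "clock": time; "qpos": joint angles; "qvel": joint speeds; "effort": joint torques, N m; "ee_pos": TCP position; "tool_rot": TCP orientation; "ft_force": force on the tool from outside, world axes, zero at the start; "torque": the same for the moment, N m; "finger_gap": opening from 0.0 (shut) to 1.0 (fully open); "gripper_force": force on a finger pad.
Only numpy, scipy, OpenCV 4.12 (cv2) and the standard library are available. Lean on these libraries where they do the work, as an engineer would, in place of code of your own. Each camera call takes 0.05 s, during which the arm holds its last target. There are 200 camera calls.

### The job

I am fitting a new sleeve in the bolt carousel: first try the brass sleeve on the two gauge pins and leave it standing, fully home, on the pin it slides onto. Then take the red cap off the carousel's spindle: nobody knows whether its thread is left- or right-hand, so feel which way it gives, unscrew it and lift it straight up, and finish still gripping it, upright and still, about 8 cm above where it sat and straight over the spindle. Leave the tub, funnel, hinge and pliers where they are.

Things in the scene. Friction and masses are not known exactly. Their poses are not given: they have to be found in the camera images.
- sleeve_center (a point): centre (half-way up) of the loose brass sleeve, a plain tube standing upright: outer diameter 34 mm, bore 18 mm right through, 40 mm tall, about 50 g. z axis along the bore.
- gauge: fixed dark steel gauge block, 55 x 130 x 20 mm high, with two upright steel pins 70 mm apart along its long side (its y axis); origin at the centre of its underside. Pins are 36 mm tall, the top 8 mm tapering to a 9 mm flat tip. One is 16 mm thick: the sleeve slides down until it stands on the block. The other is 20 mm: the sleeve stops about 30 mm above the block. Which is which varies.
- pin_left (a point): foot of the gauge pin on the +y half of the block, on the pin's axis, at the block's top face. y axis from the right pin to the left pin, z up.
- pin_right (a point): foot of the other gauge pin, on the top face of the block; same axes as pin_left.
- cap_center (a point): centre (half-way up) of the round ribbed red cap on the spindle, 52 mm diameter, 34 mm tall, about 60 g; x axis along the thin white bar on its top, z up. Very coarse thread, of a hand that varies and cannot be seen: the wrong way it stops hard within 15 degrees; the right way it turns lightly (under 0.1 N m), can be lifted off from about 55 degrees on, and stops at about 75, still liftable.
- spindle (a point): centre of the top of the carousel's fixed hub (64 mm diameter, top 75 mm above the work surface), on which the cap stands; z up. The spindle, hidden in the cap, rises 26 mm above this point; the cap does not rise by itself while turned, and while locked it lifts only 1 mm. Round the hub turns a freely running grey bolt tray, 250 mm diameter, rim and dividers 45 mm above the work surface.
- tub: bystander: empty white plastic tub, 110 mm across the rim, 75 mm tall; origin at the centre of its underside.
- funnel: bystander: yellow plastic funnel standing mouth down, 90 mm across, 85 mm tall; origin at the centre of its underside.
- hinge: bystander: open brass hinge lying flat, 66 x 70 mm, 8 mm high; origin at the centre of its underside.
- pliers: bystander: stainless pliers lying flat, about 160 mm long along their x axis (handles to -x), 60 mm wide, 12 mm high; origin under the pivot.
Not all that is in view belongs to the job. Of the things that look like the part that bears cap_center, the largest one is meant.

How it is judged (in metres and radians):
On the way, in this order (a step that is already met when the one before it is completed fails the run):
1. the sleeve stands fully home on a gauge pin, let go (height (world z) of sleeve_center below 0.0435 m and angle between sleeve_center's own z axis and vertical below 0.1 rad and (horizontal distance between sleeve_center and pin_left below 0.004 m or horizontal distance between sleeve_center and pin_right below 0.004 m) and contact force between the fingers and sleeve below 0.1 N), for 0.2 s.
2. the cap is lifted off the spindle in the gripper (z of cap_center in the frame of spindle above 0.047 m and contact force between the fingers and cap above 0.5 N), for 0.2 s.
At the end, for the whole second after the job is handed in: the sleeve stands on the block over the pin it fits (its underside within 3.5 mm of the block, within 4 mm of the pin's axis, upright), untouched; the gripper still holds the cap 5 to 16 cm above its seat, within 4 cm of the spindle's axis, tilted less than 0.3 rad and still (all of step 1 and contact force between the arm and sleeve below 0.1 N and z of cap_center in the frame of spindle between 0.067 and 0.177 m and horizontal distance between cap_center and spindle below 0.04 m and angle between cap_center's own z axis and vertical below 0.3 rad and contact force between the fingers and cap above 0.5 N and contact force between cap and carousel below 0.1 N and linear speed of cap below 0.03 m/s); the arm keeps its last pose, push and grip.
It fails at once if the tub is moved by more than 3 cm (distance of tub from where it was at the start of the episode above 0.03 m).
It fails at once if the funnel is moved by more than 3 cm (distance of funnel from where it was at the start of the episode above 0.03 m).
It fails at once if the hinge is moved by more than 3 cm (distance of hinge from where it was at the start of the episode above 0.03 m).
It fails at once if the pliers is moved by more than 3 cm (distance of pliers from where it was at the start of the episode above 0.03 m).
It also fails if it takes over 58 s, if anything falls off the work surface, if the arm or the gripper's body presses on something with over 40 N, if the wrist force passes 120 N, or if a joint passes its speed limit or range.

## Working session

There is one attempt and no reset: what is moved stays moved. The work goes in short steps, Python scripts to look and compute and a shell command to move; the robot and the scene stay as the last step left them, time stands still between calls to the robot, and variables do not carry over. Pictures are saved under pics/ and viewed, at most 10 in all, crops included, and the job is handed in when it is done.

```bash
mkdir -p pics; ls
python3 - <<'E'
from cell import robot, imaging
import cv2,numpy as np
s=robot.get_state(); print(s, robot.tcp_to_grasp)
for n in("top","side"):
    cv2.imwrite(f"pics/{n}0.png",imaging.capture(n)); c=imaging.calibration(n); print(n,c)
E
```

```text
pics
{'clock': 0.0, 'qpos': array([-8.00320911e-01,  4.08181790e-02,  8.38182444e-02, -4.51845687e-04,
       -1.61549894e+00, -3.33716557e-01]), 'qvel': array([-6.34872365e-05,  1.04796784e-03, -1.45894060e-03,  2.47432871e-04,
       -2.56290606e-03, -5.52405703e-04]), 'effort': array([-2.35496293e-03, -3.68203533e+01,  3.47417521e+01,  6.93270341e+00,
       -5.31708167e-03,  1.45015161e-05]), 'ee_pos': array([ 253.74707103, -543.34523194,  230.28166719]), 'tool_rot': array([ 6.80539161e-01, -3.06647493e+00, -2.64848300e-03]), 'ft_force': array([ 0.00237454,  0.09764682, -1.17939572]), 'torque': array([ 0.02932614, -0.0126642 ,  0.02963179]), 'gripper_force': 0.0, 'finger_gap': 1.0034316226935196} 18.700000000000003
top {'fx': 450.8268668040018, 'fy': 450.8268668040018, 'cx': 252.97671188092036, 'cy': 201.87923495001016, 'view': array([[ 5.72051282e-03, -9.99900221e-01, -1.29160414e-02,
        -8.60553345e+01],
       [ 9.86765840e-01,  3.55130517e-03,  1.62112813e-01,
        -5.52294517e+02],
       [-1.62050769e-01, -1.36724769e-02,  9.86687697e-01,
        -1.08087551e+03],
       [ 0.00000000e+00,  0.00000000e+00,  0.00000000e+00,
         1.00000000e+00]])}
side {'fx': 368.6783303071692, 'fy': 368.6783303071692, 'cx': 252.72174611563767, 'cy': 191.74873302576074, 'view': array([[-8.95257422e-01, -4.45209857e-01,  1.73876769e-02,
         4.42532805e+02],
       [ 2.68250758e-01, -5.07435318e-01,  8.18871742e-01,
        -2.64589354e+02],
       [-3.55746649e-01,  7.37765262e-01,  5.73713116e-01,
        -7.46640089e+02],
       [ 0.00000000e+00,  0.00000000e+00,  0.00000000e+00,
         1.00000000e+00]])}
```

View pics/top0.png

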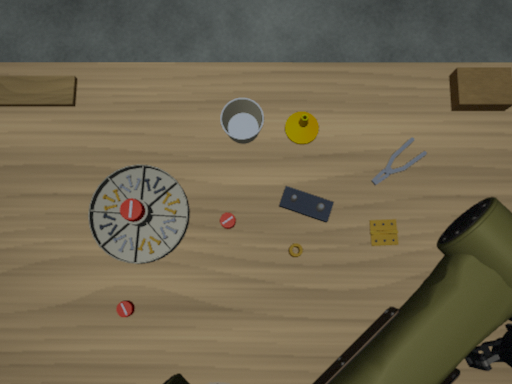

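View pics/side0.png

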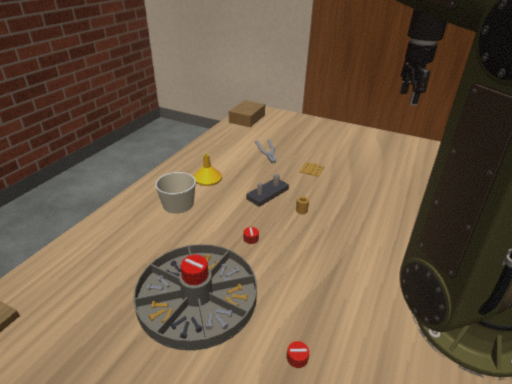

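The top view shows the sleeve at about (296,250), the gauge at about (306,204) with pins at about (294,197) and (320,207), and the carousel cap at about (131,210). The two smaller red caps, at (228,220) and (125,309), are decoys.

```bash
cat > h.py <<'E'
import numpy as np, cv2
from scipy.spatial.transform import Rotation as R
from cell import robot, imaging
def world(cal,u,v,z):
    V=np.array(cal["view"]); d=np.array([(u-cal["cx"])/cal["fx"],-(v-cal["cy"])/cal["fy"],-1.])
    Rm=V[:3,:3]; o=-Rm.T@V[:3,3]; d=Rm.T@d
    return o+d*(z-o[2])/d[2]
def pix(cal,p):
    V=np.array(cal["view"]); q=V[:3,:3]@np.array(p)+V[:3,3]
    return cal["cx"]+cal["fx"]*q[0]/-q[2], cal["cy"]-cal["fy"]*q[1]/-q[2]
def rel(target,yaw_deg=None):
    """shift in tool axes to world TCP target; rotation needed (deg) to be vertical with tool y at world yaw"""
    s=robot.get_state(); T=R.from_rotvec(s["tool_rot"]); sh=T.inv().apply(np.array(target)-s["ee_pos"])
    y=T.as_matrix()[:,1]; cur=np.degrees(np.arctan2(y[1],y[0])); out=None
    if yaw_deg is not None:
        d=(yaw_deg-cur+90)%180-90
        a=np.radians(cur+d); yy=np.array([np.cos(a),np.sin(a),0]); z=np.array([0,0,-1.]); M=np.c_[np.cross(yy,z),yy,z]
        out=(T.inv()*R.from_matrix(M)).as_rotvec(degrees=True).round(2)
    print("pos",s["ee_pos"].round(1),"yaw",cur.round(1),"q",s["qpos"].round(2),"t",s["clock"],"shift",sh.round(1),"turn",out)
def blobs(im,lo,hi,amin=30):
    m=cv2.inRange(cv2.cvtColor(im,cv2.COLOR_BGR2HSV),lo,hi)
    n,l,st,c=cv2.connectedComponentsWithStats(m)
    return [(c[i].round(1),st[i]) for i in range(1,n) if st[i][4]>=amin]
E
python3 - <<'E'
from h import *
im=cv2.imread("pics/top0.png"); c=imaging.calibration("top")
for n,u,v,z in[("sleeve",296,250,40),("pinA",294,197,56),("pinB",320,207,56),("cap",131,210,109),("tub",243,125,0),("funnel",302,128,0)]:
    print(n,world(c,u,v,z).round(1))
for lo,hi in[((0,150,80),(8,255,255)),((12,140,60),(28,255,255))]:
    for b in blobs(im,lo,hi): print(b)
cs=imaging.calibration("side")
for u,v,z in[(303,201,40),(195,262,109),(261,186,56),(277,178,56)]: print(world(cs,u,v,z).round(1))
rel([0,0,0],0)
E
```

```text
sleeve [ 433.8 -190.    40. ]
pinA [ 563.4 -185.    56. ]
pinB [ 538.6 -248.7   56. ]
cap [521.7 202.5 109. ]
tub [768.1 -55.    0. ]
funnel [ 759.9 -212.3    0. ]
(array([131.2, 209.2]), array([121, 199,  22,  22, 291], dtype=int32))
(array([224.8, 216.4]), array([220, 213,  12,   9,  58], dtype=int32))
(array([229.5, 223.4]), array([221, 216,  15,  13,  81], dtype=int32))
(array([124.5, 308.6]), array([117, 301,  16,  16, 150], dtype=int32))
(array([301.3, 127.7]), array([285, 111,  34,  33, 858], dtype=int32))
(array([383.3, 232.2]), array([370, 219,  28,  27, 649], dtype=int32))
(array([295.2, 250. ]), array([289, 244,  14,  13, 107], dtype=int32))
[ 430.6 -179.4   40. ]
[522.4 201.5 109. ]
[ 554.  -170.1   56. ]
[ 530.6 -229.4   56. ]
pos [ 253.8 -543.4  230.4] yaw 115.0 q [-0.8   0.04  0.08 -0.   -1.62 -0.33] t 0.1 shift [1.000e-01 5.994e+02 2.313e+02] turn [ 8.000e-02  4.000e-02 -6.497e+01]
```

```bash
python3 -c "
from h import *
rel([480,-200,210],158.7)"
```

```text
pos [ 253.8 -543.4  230.4] yaw 115.0 q [-0.8   0.04  0.08 -0.   -1.62 -0.33] t 0.1 shift [-350.2  215.4   20.7] turn [ 9.000e-02  3.000e-02 -4.367e+01]
```

```bash
python3 -m jog '[[0,0,-7,-35,21,2,85],[0,0,-14,-70,43,4,85],[0,0,-21,-105,64,6,85],[0,0,-28,-140,86,8,85],[0,0,-35,-175,107,10,85]]'; python3 -c "
from h import *
rel([480,-200,210],158.7)"
```

```text
clock: 0.52
ee_pos: [367.5, -370.9, 220.8]
tool_rot: [1.579, -2.716, -0.001]
ft_force: [1.1, -1.1, -0.4]
finger_gap: 0.996
gripper_force: 0.0
pos [ 367.5 -370.9  220.8] yaw 150.3 q [-0.4  -0.17 -0.13 -0.   -1.61 -0.11] t 0.5167 shift [-204.1  -13.2   10.8] turn [ 0.03  0.02 -8.36]
```

```bash
python3 -m jog '[[0,0,-4,-40,-3,2,85],[0,0,-8.4,-80,-5,4,85],[0,0,-8.4,-120,-8,7,85],[0,0,-8.4,-160,-11,9,85],[0,0,-8.4,-204,-13,11,85]]'; python3 -c "
from h import *
rel([480,-200,210],158.7)
cv2.imwrite('pics/w1.png',imaging.capture('wrist'));c=imaging.calibration('wrist');import pickle;pickle.dump(c,open('w1.pkl','wb'));print(c)
for p in [(434,-190,40),(563,-185,56),(539,-249,56)]: print(pix(c,p))"
```

```text
clock: 0.93
ee_pos: [479.6, -202.6, 210.1]
tool_rot: [1.766, -2.598, -0.001]
ft_force: [1.1, -1.1, 0.1]
finger_gap: 0.995
gripper_force: 0.0
pos [ 479.6 -202.6  210.1] yaw 158.4 q [-0.01 -0.17 -0.16 -0.   -1.59 -0.36] t 0.9333 shift [-2.6  0.5  0.1] turn [ 0.02  0.01 -0.27]
{'fx': 325.7079358596964, 'fy': 325.7079358596964, 'cx': 257.6610771083278, 'cy': 189.73141145354333, 'view': array([[-9.31529896e-01,  3.63660360e-01,  1.78765243e-03,
         5.19843985e+02],
       [-3.45122438e-01, -8.82473337e-01, -3.19579899e-01,
         2.69216167e+01],
       [-1.14640985e-01, -2.98315189e-01,  9.47557646e-01,
        -3.63505540e+02],
       [ 0.00000000e+00,  0.00000000e+00,  0.00000000e+00,
         1.00000000e+00]])}
(np.float64(305.22376474679675), np.float64(156.99968106109122))
(np.float64(184.54982450365551), np.float64(212.1596702354031))
(np.float64(178.18687619108053), np.float64(143.01013278342086))
```

View pics/w1.png

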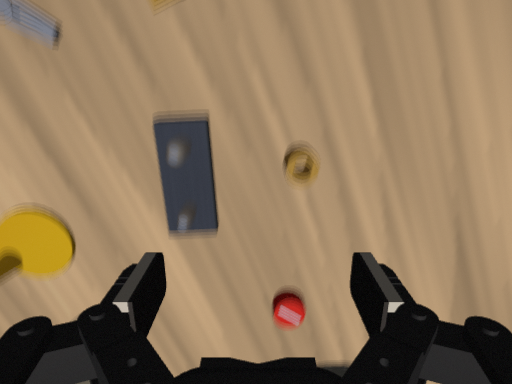

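The picture is motion-blurred. It shows the sleeve at about (301,163) and the pins at about (176,152), which looks thicker, and (184,217). I'll take a still one.

```bash
cat > edge.py <<'E'
from h import *
E
python3 -c "
from h import *
import pickle
im=imaging.capture('wrist');c=imaging.calibration('wrist');pickle.dump(c,open('w2.pkl','wb'));cv2.imwrite('pics/w2.png',im)
cv2.imwrite('pics/w2c.png',cv2.resize(im[100:250,140:340],None,fx=4,fy=4,interpolation=cv2.INTER_CUBIC))
print(robot.get_state()['ee_pos'])"
```

```text
[ 480.85146785 -200.05297761  208.86506638]
```

View pics/w2c.png

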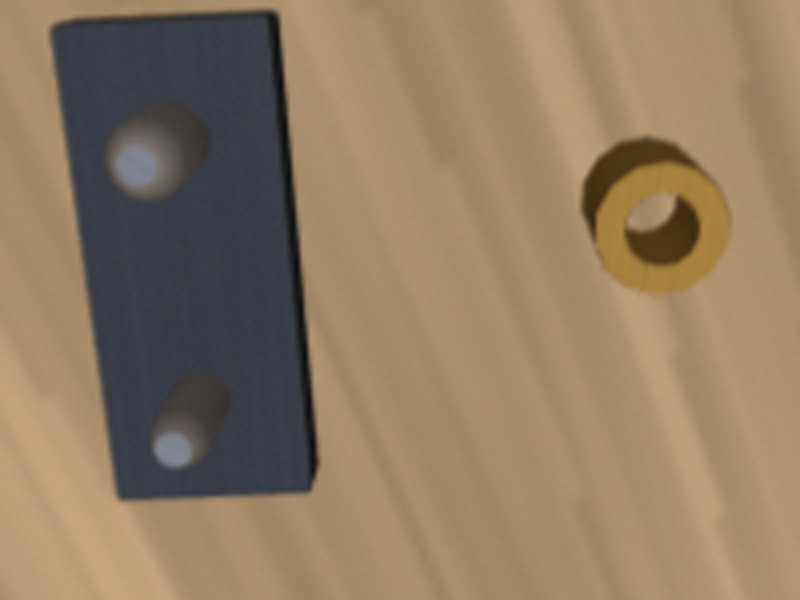

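The thin pin is the lower one, with its tip at pixel (183.3,212.5). The thick pin's tip is at (174,141.5), and the sleeve's top centre is at (305.9,157.2).

```bash
python3 -c "
from h import *
import pickle
c=pickle.load(open('w2.pkl','rb'))
s=world(c,305.9,157,40);a=world(c,183.2,212.5,56);b=world(c,174,141.5,56);print(s,a,b,np.linalg.norm(a-b),np.degrees(np.arctan2(*(a-b)[1::-1])))
rel([s[0],s[1],60],159)"
```

```text
[ 431.56969742 -192.39791793   40.        ] [ 562.6170402  -187.62187606   56.        ] [ 540.30924017 -254.14885976   56.        ] 70.16749605831907 71.46268924525558
pos [ 480.9 -200.1  208.9] yaw 158.8 q [-0.01 -0.17 -0.16 -0.   -1.59 -0.36] t 1.0333 shift [ 10.8  48.4 149. ] turn [ 0.12  0.05 -0.24]
```

```bash
python3 -m jog '[[0,0,0,5,22,30,85],[0,0,0,10.8,48.4,60,85],[0,0,0,10.8,48.4,95,85],[0,0,0,10.8,48.4,115,85],[0,0,0,10.8,48.4,115,85]]'; python3 -c "
from h import *
import pickle
rel([431.6,-192.4,8.5],161)
rel([431.6,-192.4,8.5],161)
im=imaging.capture('wrist');c=imaging.calibration('wrist');cv2.imwrite('pics/w3.png',im);print(pix(c,(431.6,-192.4,40)))
for b in blobs(im,(12,100,40),(32,255,255)): print(b)"
```

```text
clock: 1.45
ee_pos: [426.8, -196.1, 90.2]
tool_rot: [1.763, -2.594, -0.01]
ft_force: [-1.0, 0.3, -0.1]
finger_gap: 0.995
gripper_force: 0.0
pos [ 426.8 -196.1   90.2] yaw 158.4 q [-0.   -0.29 -0.47 -0.   -1.4  -0.38] t 1.45 shift [-5.3 -3.8 81.7] turn [ 0.47 -0.03 -2.6 ]
pos [ 426.8 -196.1   90.2] yaw 158.4 q [-0.   -0.29 -0.47 -0.   -1.4  -0.38] t 1.45 shift [-5.3 -3.8 81.7] turn [ 0.47 -0.03 -2.6 ]
(np.float64(253.5870200941267), np.float64(220.12787766099387))
(array([247.8, 218.9]), array([ 222,  186,   52,   66, 2752], dtype=int32))
```

View pics/w3.png

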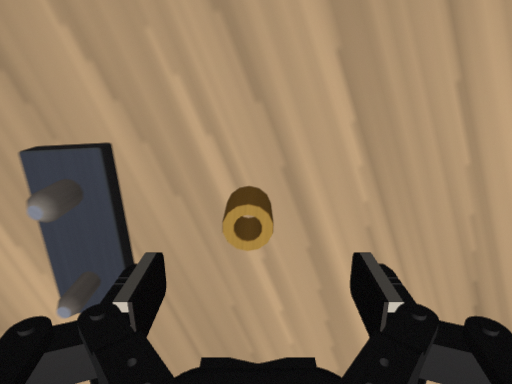

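The sleeve's top centre is at about (247,228), between the fingers. The gauge is clear to the left.

```bash
python3 -c "
from h import *
im=imaging.capture('wrist');c=imaging.calibration('wrist');cv2.imwrite('pics/w4.png',im);print(pix(c,(431.6,-192.4,40)))
bb=blobs(im,(12,100,120),(32,255,255),200)
for b in bb:
  x,y,w,h,_=b[1]; u=x+w/2-.5;v=y+h/2-.5; p=world(c,u,v,40); print(b,u,v,p)
p=world(c,*[0,0],40) if not bb else p
rel([p[0],p[1],8.5],161)"
```

```text
(np.float64(256.14523246850035), np.float64(218.45295254985373))
(array([250.1, 225.5]), array([ 225,  203,   51,   47, 1333], dtype=int32)) 250.0 226.0 [ 437.46071655 -188.80792179   40.        ]
pos [ 429.8 -197.2   95.8] yaw 158.4 q [-0.   -0.29 -0.46  0.   -1.4  -0.38] t 1.55 shift [-10.7  -4.1  87.3] turn [ 0.03 -0.05 -2.59]
```

```bash
python3 -c "
from h import *
for i in range(4):
  s=robot.get_state(); c=imaging.calibration('wrist');im=imaging.capture('wrist')
  bb=blobs(im,(12,100,120),(32,255,255),200)
  for b in bb:
    x,y,w,h,_=b[1]; u=x+w/2-.5;v=y+h/2-.5; p=world(c,u,v,40); print(s['ee_pos'],abs(s['qvel']).max(),u,v,p)
rel([p[0],p[1],8.5],161)"
```

```text
[ 429.77370414 -197.18998842   95.826044  ] 0.05266245631715229 253.0 223.5 [ 434.90927654 -189.76670254   40.        ]
[ 430.67282309 -197.29800235   97.07907943] 0.024245593459642254 254.5 222.5 [ 434.94028011 -189.67077378   40.        ]
[ 431.08636999 -197.23175478   97.53458134] 0.00686782537268864 255.5 221.5 [ 434.59595165 -189.84780179   40.        ]
[ 431.1666317  -197.11464532   97.54645825] 0.007596018766098292 255.5 221.5 [ 434.70410638 -189.72327764   40.        ]
pos [ 431.1 -197.    97.3] yaw 158.4 q [-0.   -0.29 -0.46  0.   -1.4  -0.38] t 1.75 shift [-8.1 -0.4 88.8] turn [-0.15  0.03 -2.58]
```

```bash
python3 -m jog '[[0,0,-2.6,-8,-0.4,30,85],[0,0,-2.6,-8,-0.4,60,85],[0,0,-2.6,-8,-0.4,80,85],[0,0,-2.6,-8,-0.4,87,85],[0,0,-2.6,-8,-0.4,88,85]]'; python3 -m jog '[[0,0,0,0,0,0,60],[0,0,0,0,0,0,30],[0,0,0,0,0,0,25],[0,0,0,0,0,0,25],[0,0,0,0,0,0,25]]'; python3 -c "
from h import *
rel([434.7,-189.8,8.5],161)"
```

```text
clock: 2.17
ee_pos: [432.9, -189.4, 6.7]
tool_rot: [1.824, -2.556, -0.002]
ft_force: [-0.6, 0.8, 1.1]
finger_gap: 0.992
gripper_force: 0.0
clock: 2.58
ee_pos: [434.3, -189.6, 8.9]
tool_rot: [-1.824, 2.556, -0.003]
ft_force: [1.2, -0.1, 0.8]
finger_gap: 0.37
gripper_force: 59.3
pos [ 434.3 -189.6    8.9] yaw 161.0 q [ 0.02 -0.22 -0.57  0.   -1.22 -0.35] t 2.5833 shift [ 0.1 -0.4  0.4] turn [-0.14  0.02  0.04]
```

```bash
python3 -m jog '[[0,0,0,0,0,-30,25],[0,0,0,0,0,-60,25],[0,0,0,0,0,-80,25],[0,0,0,0,0,-80,25],[0,0,0,0,0,-80,25]]'; python3 -c "
from h import *
rel([565,-185.5,89],161.5)"
```

```text
clock: 3.0
ee_pos: [434.2, -189.4, 89.0]
tool_rot: [-1.823, 2.555, -0.003]
ft_force: [0.2, -0.3, -1.3]
finger_gap: 0.37
gripper_force: 59.6
pos [ 434.2 -189.4   89. ] yaw 161.0 q [ 0.02 -0.28 -0.47 -0.   -1.38 -0.35] t 3.0 shift [ -46.2 -122.4    0.4] turn [-0.17  0.07 -0.47]
```

```bash
python3 -m jog '[[0,0,0,-9,-24,0,25],[0,0,0,-18,-50,0,25],[0,0,0,-18,-70,0,25],[0,0,0,-18,-70,0,25],[0,0,0,-18,-70,0,25]]'; python3 -c "
from h import *
import pickle
for i in range(3): imaging.capture('wrist')
c=imaging.calibration('wrist');im=imaging.capture('wrist');pickle.dump(c,open('w5.pkl','wb'))
cv2.imwrite('pics/w5.png',im); print(pix(c,(565,-185.5,56)))
rel([565,-185.5,89],161.5)"
```

```text
clock: 3.42
ee_pos: [504.9, -195.1, 85.4]
tool_rot: [1.823, -2.555, -0.004]
ft_force: [0.3, 1.2, 0.5]
finger_gap: 0.373
gripper_force: 59.8
(np.float64(168.00315777085868), np.float64(269.9294646251497))
pos [ 504.7 -195.1   87.2] yaw 161.0 q [ 0.   -0.09 -0.3  -0.   -1.35 -0.33] t 3.6167 shift [-28.6 -53.9  -1.9] turn [ 0.03  0.01 -0.47]
```

View pics/w5.png

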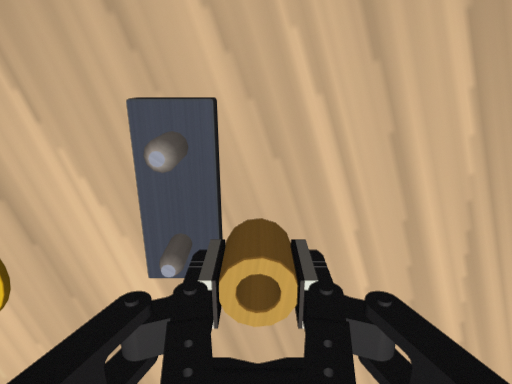

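The thin pin's tip is at (168.5,270), where I predicted it. The sleeve's top centre in the grip is at about (258,292). The thick pin's tip is at (157,158).

```bash
python3 -c "
from h import *
import pickle
c=pickle.load(open('w5.pkl','rb'));im=cv2.imread('pics/w5.png')
g=cv2.cvtColor(im,cv2.COLOR_BGR2HSV)
m=((g[...,0]>90)&(g[...,0]<130)&(g[...,2]>120)).astype('uint8')
n,l,st,ce=cv2.connectedComponentsWithStats(m)
for i in range(1,n):
  if st[i][4]>15: print(ce[i],st[i],world(c,*ce[i],56))
b=cv2.inRange(g,(12,100,150),(32,255,255)); 
ys,xs=np.nonzero(b[255:330,200:310]);print(xs.min()+200,xs.max()+200,ys.min()+255,ys.max()+255)
print(world(c,258.5,(260.+326)/2,118.3), world(c,258,292,118.3))
rel([565,-185.5,89],161.5)"
```

```text
[156.34517766 158.55837563] [149 151  16  16 197] [ 542.48577445 -251.76860971   56.        ]
[167.67375887 270.60283688] [161 265  14  12 141] [ 565.38576609 -185.1291997    56.        ]
219 296 258 327
[ 503.32116517 -194.57504483  118.3       ] [ 503.35763029 -195.09376525  118.3       ]
pos [ 504.7 -195.1   87.2] yaw 161.0 q [ 0.   -0.09 -0.3  -0.   -1.35 -0.33] t 3.6167 shift [-28.6 -53.9  -1.9] turn [ 0.03  0.01 -0.47]
```

```bash
python3 -m jog '[[0,0,0,-15,-28,0,25],[0,0,0,-29,-54.8,0,25],[0,0,0,-29,-54.8,0,25],[0,0,0,-29,-54.8,0,25],[0,0,0,-29,-54.8,0,25]]'; python3 -c "
from h import *
for i in range(2): imaging.capture('top')
rel([566,-185.3,66],161)"
```

```text
clock: 4.03
ee_pos: [566.1, -185.5, 87.3]
tool_rot: [1.825, -2.557, -0.001]
ft_force: [-0.6, 0.0, -0.5]
finger_gap: 0.367
gripper_force: 59.9
pos [ 566.  -185.7   87.9] yaw 161.0 q [ 0.02  0.06 -0.16 -0.   -1.35 -0.35] t 4.1333 shift [-0.3  0.1 21.9] turn [-0.03  0.02  0.02]
```

```bash
python3 -m jog '[[0,0,0,-0.3,0,12,25],[0,0,0,-0.3,0,22,25],[0,0,0,-0.3,0,26,25],[0,0,0,-0.3,0,30,25],[0,0,0,-0.3,0,30,25]]'; python3 -m jog '[[0,0,0,0,0,3,25],[0,0,0,0,0,6,25],[0,0,0,0,0,9,25],[0,0,0,0,0,12,25],[0,0,0,0,0,12,25]]'
```

```text
clock: 4.55
ee_pos: [565.9, -185.2, 55.8]
tool_rot: [1.824, -2.556, -0.003]
ft_force: [0.2, 0.1, -1.1]
finger_gap: 0.373
gripper_force: 59.9
clock: 4.97
ee_pos: [566.5, -185.3, 44.6]
tool_rot: [1.824, -2.557, -0.001]
ft_force: [0.2, 0.1, -1.8]
finger_gap: 0.368
gripper_force: 59.9
```

```bash
python3 -m jog '[[0,0,0,0,0,5,25],[0,0,0,0,0,9,25],[0,0,0,0,0,12,25],[0,0,0,0,0,14,25],[0,0,0,0,0,14,25]]'; python3 -m jog '[[0,0,0,0,0,0,25],[0,0,0,0,0,0,40],[0,0,0,0,0,0,60],[0,0,0,0,0,0,70],[0,0,0,0,0,0,70]]'
```

```text
clock: 5.38
ee_pos: [566.5, -185.3, 30.6]
tool_rot: [1.824, -2.557, -0.001]
ft_force: [-0.5, -2.3, -2.1]
finger_gap: 0.371
gripper_force: 59.8
clock: 5.8
ee_pos: [567.1, -185.0, 31.8]
tool_rot: [-1.825, 2.556, -0.001]
ft_force: [0.0, -1.0, 0.2]
finger_gap: 0.82
gripper_force: 0.0
```

```bash
python3 -m jog '[[0,0,0,0,0,-20,70],[0,0,0,0,0,-55,75],[0,0,0,0,0,-95,85],[0,0,0,0,0,-135,85],[0,0,0,0,0,-165,85]]'; python3 -c "
from h import *
for i in range(4): imaging.capture('wrist')
c=imaging.calibration('wrist');im=imaging.capture('wrist')
cv2.imwrite('pics/w6.png',im)
for z in(40,60,70,90): print(z,pix(c,(565.4,-185.1,z)))
u,v=map(int,pix(c,(565.4,-185.1,60)));y0=max(v-60,0);x0=u-70
print(x0,y0);cv2.imwrite('pics/w6c.png',cv2.resize(im[y0:y0+120,x0:x0+140],None,fx=5,fy=5,interpolation=cv2.INTER_CUBIC))
rel([522,202.3,190],110)"
```

```text
clock: 6.22
ee_pos: [567.3, -185.5, 200.8]
tool_rot: [-1.824, 2.555, -0.005]
ft_force: [-0.1, -0.1, 0.9]
finger_gap: 0.998
gripper_force: 0.0
40 (np.float64(258.6618295846989), np.float64(169.84147697346472))
60 (np.float64(258.6901565793412), np.float64(175.66363542197877))
70 (np.float64(258.70574498024575), np.float64(178.86758067531576))
90 (np.float64(258.7402837777049), np.float64(185.9664753504693))
188 115
pos [ 566.6 -184.9  195.7] yaw 161.0 q [ 0.02  0.03  0.01 -0.   -1.55 -0.35] t 6.4667 shift [-351.7  168.     6.1] turn [6.000e-02 2.000e-02 5.103e+01]
```

View pics/w6c.png

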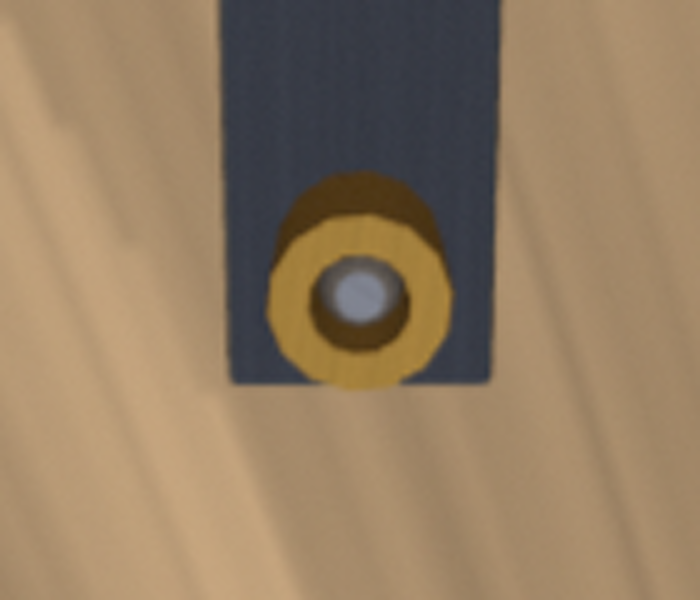

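The pin tip shows inside the bore and the ring top is at (260,175), which matches z = 60, so the sleeve is fully home. Now for the cap.

```bash
python3 -m jog '[[0,0,0,-35,17,1,85],[0,0,0,-70,34,2,85],[0,0,0,-105,50,3,85],[0,0,0,-140,67,3,85],[0,0,0,-175,84,3,85]]'; python3 -m jog '[[0,0,0,-35,17,1,85],[0,0,0,-70,34,2,85],[0,0,0,-105,50,3,85],[0,0,0,-140,67,3,85],[0,0,0,-176,84,3,85]]';python3 -c "
from h import *
for i in range(4): imaging.capture('wrist')
c=imaging.calibration('wrist');im=imaging.capture('wrist')
cv2.imwrite('pics/w7.png',im)
print(pix(c,(522,202.3,109)))
h=cv2.cvtColor(im,cv2.COLOR_BGR2HSV)
m=(((h[...,0]<8)|(h[...,0]>172))&(h[...,1]>150)&(h[...,2]>60)).astype('uint8')
n,l,st,ce=cv2.connectedComponentsWithStats(m)
for i in range(1,n):
  if st[i][4]>50: print(ce[i],st[i])
rel([522,202.3,78],161)"
```

```text
clock: 6.88
ee_pos: [543.0, 9.0, 191.3]
tool_rot: [1.823, -2.555, -0.002]
ft_force: [1.2, -0.2, -0.1]
finger_gap: 0.996
gripper_force: 0.0
clock: 7.3
ee_pos: [520.7, 202.8, 188.5]
tool_rot: [1.824, -2.555, -0.0]
ft_force: [1.3, -0.3, 0.5]
finger_gap: 0.996
gripper_force: 0.0
(np.float64(254.94274617739913), np.float64(199.8679184032582))
[490.87627464 118.69476547] [ 468   98   44   44 1471]
[253.62819456 195.90904095] [ 218  158   72   77 3639]
pos [521.5 201.1 188.9] yaw 161.1 q [ 0.73 -0.07 -0.1  -0.   -1.54 -1.06] t 7.55 shift [ -1.5  -0.3 110.9] turn [ 0.09 -0.12  0.07]
```

View pics/w7.png

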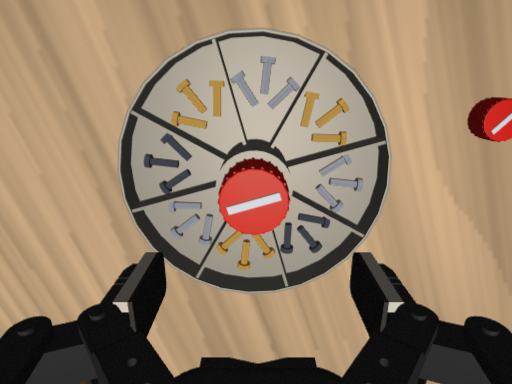

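The cap's top centre is at about (254,201), within 1 mm of the prediction, so I'll descend.

```bash
python3 -m jog '[[0,0,0,-0.5,0,35,85],[0,0,0,-0.5,0.3,70,85],[0,0,0,-0.5,0.3,95,85],[0,0,0,-0.5,0.3,107,85],[0,0,0,-0.5,0.3,109,85]]'; python3 -m jog '[[0,0,0,0,0,0,70],[0,0,0,0,0,0,55],[0,0,0,0,0,0,42],[0,0,0,0,0,0,42],[0,0,0,0,0,0,42]]'; python3 -c "
from h import *
rel([522,202.3,78],161); print(robot.get_state()['torque'])"
```

```text
clock: 7.97
ee_pos: [520.7, 199.8, 78.2]
tool_rot: [1.82, -2.554, -0.0]
ft_force: [-0.3, -0.3, -0.7]
finger_gap: 0.996
gripper_force: 0.0
clock: 8.38
ee_pos: [523.4, 202.4, 84.4]
tool_rot: [-1.822, 2.553, -0.002]
ft_force: [0.9, -0.7, 5.9]
finger_gap: 0.593
gripper_force: 63.0
pos [523.4 202.4  84.4] yaw 161.0 q [ 0.73 -0.03 -0.26  0.   -1.34 -1.06] t 8.3833 shift [0.5 1.3 6.4] turn [-0.2   0.18  0.04]
[-0.18085102 -0.08867387 -0.07584851]
```

Gripped. I'll try counter-clockwise first, which is negative rz.

```bash
python3 -m jog '[[0,0,-5,0,0,0,42],[0,0,-10,0,0,0,42],[0,0,-14,0,0,0,42],[0,0,-18,0,0,0,42],[0,0,-18,0,0,0,42]]'; python3 -c "
from h import *
s=robot.get_state();rel([522,202.3,78],161); print(s['torque'],s['effort'])"
```

```text
clock: 8.8
ee_pos: [524.0, 202.1, 84.5]
tool_rot: [-2.201, 2.234, -0.004]
ft_force: [3.8, -1.0, 5.6]
finger_gap: 0.593
gripper_force: 62.6
pos [524.  202.1  84.5] yaw 179.1 q [ 0.73 -0.03 -0.26  0.   -1.34 -0.74] t 8.8 shift [-0.2  2.1  6.4] turn [-0.3   0.17 18.12]
[-0.50967923 -1.25610339 -0.68498971] [  2.31406465 -29.22277987  30.14083385   4.58466679  -0.61853416
   1.54779956]
```

The torque jumped: joint 6 effort is 1.5 N m, so that's a hard stop. I'll reverse.

```bash
python3 -m jog '[[0,0,7,0,0,0,42],[0,0,14,0,0,0,42],[0,0,21,0,0,0,42],[0,0,28,0,0,0,42],[0,0,35,0,0,0,42]]'; python3 -c "
from h import *
s=robot.get_state();rel([522,202.3,78],161); print(s['torque'],s['effort'])"
```

```text
clock: 9.22
ee_pos: [523.4, 202.8, 84.4]
tool_rot: [-1.416, 2.798, 0.0]
ft_force: [0.3, 1.6, 6.8]
finger_gap: 0.59
gripper_force: 62.9
pos [523.4 202.8  84.4] yaw 143.7 q [ 0.73 -0.03 -0.26  0.   -1.34 -1.36] t 9.2167 shift [1.3 0.8 6.4] turn [ -0.17   0.26 -17.31]
[ 0.24070138 -0.23325954  0.08450296] [ -0.4762394  -28.51576388  29.86692667   5.46771795  -0.34324888
   1.88229695]
```

```bash
python3 -m jog '[[0,0,7,0,0,0,42],[0,0,14,0,0,0,42],[0,0,21,0,0,0,42],[0,0,28,0,0,0,42],[0,0,35,0,0,0,42]]'; python3 -c "
from h import *
s=robot.get_state();rel([522,202.3,78],161); print(s['torque'],s['effort'])"
```

```text
clock: 9.63
ee_pos: [523.6, 202.9, 84.5]
tool_rot: [-0.509, 3.094, 0.003]
ft_force: [1.1, 0.7, 6.8]
finger_gap: 0.59
gripper_force: 62.9
pos [523.6 202.9  84.5] yaw 108.7 q [ 0.73 -0.03 -0.26  0.   -1.34 -1.97] t 9.6333 shift [ 1.8 -0.1  6.5] turn [ -0.11   0.33 -52.3 ]
[ 0.09925344 -0.52164866  0.0460385 ] [ -0.14032675 -28.75659227  29.80086744   5.17264634  -0.49328858
   1.88176744]
```

```bash
python3 -m jog '[[0,0,6,0,0,0,42],[0,0,11,0,0,0,42],[0,0,15,0,0,0,42],[0,0,15,0,0,0,42],[0,0,15,0,0,0,42]]'; python3 -c "
from h import *
s=robot.get_state();rel([522,202.3,78],161); print(s['torque'],s['effort'])"
```

```text
clock: 10.05
ee_pos: [523.5, 202.7, 84.5]
tool_rot: [-0.11, 3.135, 0.003]
ft_force: [0.1, 0.7, 6.9]
finger_gap: 0.587
gripper_force: 62.9
pos [523.5 202.7  84.5] yaw 94.0 q [ 0.73 -0.03 -0.26  0.   -1.34 -2.23] t 10.05 shift [ 1.5 -0.3  6.5] turn [ -0.07   0.31 -66.99]
[-0.07273911 -0.25662255  0.00484215] [ -0.03685269 -28.47152352  29.89148676   5.20537823  -0.13736324
  -0.12085725]
```

Still light at about 67° past the start, so I'll try a small lift while watching the force. Commanded z was about 79, so part of the first few mm is taken up by that offset.

```bash
python3 -m jog '[[0,0,0,0,0,-3,42],[0,0,0,0,0,-6,42],[0,0,0,0,0,-9,42],[0,0,0,0,0,-12,42],[0,0,0,0,0,-12,42]]'
```

```text
clock: 10.47
ee_pos: [522.6, 202.9, 94.1]
tool_rot: [-0.11, 3.138, 0.004]
ft_force: [3.9, 3.8, -0.9]
finger_gap: 0.594
gripper_force: 63.2
```

```bash
python3 -m jog '[[0,0,0,0,0,-10,42],[0,0,0,0,0,-22,42],[0,0,0,0,0,-40,42],[0,0,0,0,0,-60,42],[0,0,0,0,0,-70,42]]'; python3 -m jog '[[0,0,0,0,0,0,42],[0,0,0,0,0,0,42],[0,0,0,0,0,0,42],[0,0,0,0,0,0,42],[0,0,0,0,0,0,42]]'; python3 -c "
from h import *
im=imaging.capture('side');cv2.imwrite('pics/s2.png',cv2.resize(im[120:360,100:360],None,fx=2.2,fy=2.2)); rel([522.5,202.5,165],94)"
```

```text
clock: 10.88
ee_pos: [522.3, 201.9, 166.6]
tool_rot: [-0.11, 3.138, 0.001]
ft_force: [0.1, -0.0, 0.4]
finger_gap: 0.592
gripper_force: 64.6
clock: 11.3
ee_pos: [521.4, 201.6, 162.1]
tool_rot: [0.11, -3.138, 0.002]
ft_force: [-0.1, 0.2, -0.3]
finger_gap: 0.595
gripper_force: 64.6
pos [521.5 201.6 162.4] yaw 94.0 q [ 0.73 -0.06 -0.14 -0.   -1.49 -2.23] t 11.35 shift [-1.   0.8 -2.6] turn [-0.05 -0.09  0.02]
```

View pics/s2.png

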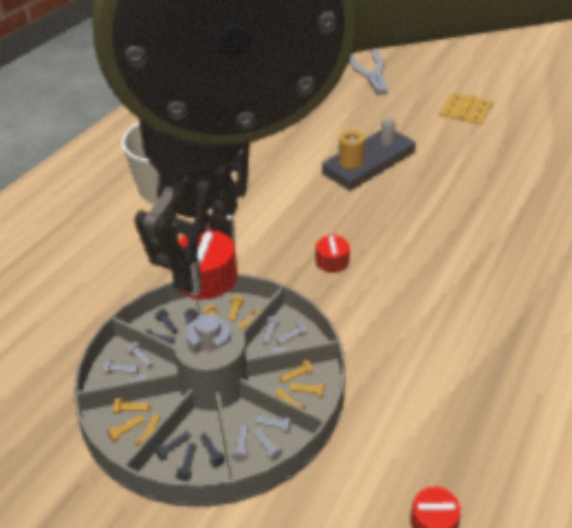

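The cap hangs clear above the bare spindle and the sleeve stands on its pin at about (350,150). The cap's tilt is hard to judge because the fingers partly hide it. I'll use one last close-up with the expected upright outline overlaid.

```bash
python3 -c "
from h import *
im=imaging.capture('side');c=imaging.calibration('side')
x0,y0,k=150,190,6
o=cv2.resize(im[y0:y0+95,x0:x0+100],None,fx=k,fy=k,interpolation=cv2.INTER_CUBIC)
t=np.linspace(0,2*np.pi,60)
for z in(75+78,109+78):
  p=np.array([pix(c,(521.5+26*np.cos(a),201.6+26*np.sin(a),z)) for a in t]); p=((p-[x0,y0]+.5)*k).astype(int)
  cv2.polylines(o,[p],True,(0,255,0),1)
cv2.imwrite('pics/s3.png',o)"
```

```text
(no output)
```

View pics/s3.png

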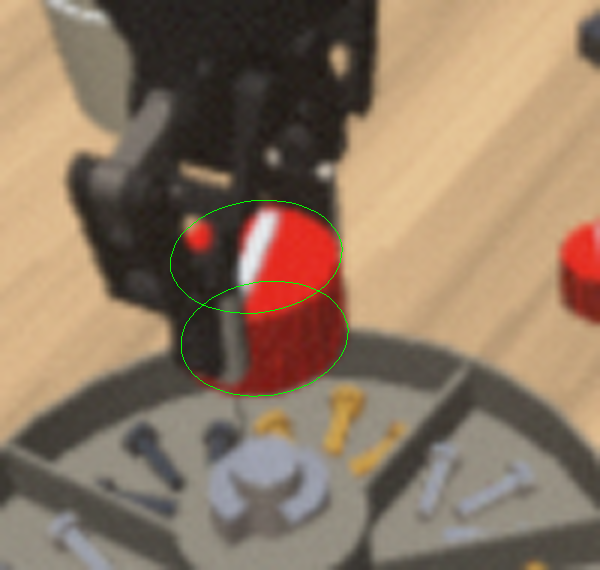

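The overlay matches, so the cap is upright, about 78 mm up and straight over the spindle. Handing in.

```bash
python3 -c "
from cell import finish_job
print(finish_job())"
```

```text
the job is handed in; nothing more can be done
None
```

I handed the job in (no verdict came back): the sleeve stands fully home on the thinner (+y) gauge pin, and the cap, which stopped hard counter-clockwise and unscrewed clockwise (left-hand thread), is held upright about 78 mm above its seat over the spindle.

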